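# Lever open a junction box cover

### The job

Lift the tape measure off the cover of the junction box and stand it upright on the bench, without dropping it. Then take the flat pry tool, push its blade into the notch in the front of the box, lever the cover up with the blade (not with the fingers) and swing it right back past upright. Finally lay the tool flat on the bench again; leave everything else where it is.

Things in the scene. Friction and masses are not known exactly. Their poses are not given: they have to be found in the camera images.
- junction_box: grey painted steel junction box, fixed to the bench, 120 (x) x 150 (y) x 90 mm high, walls 4 mm, open inside under its cover (terminal blocks stay below 28 mm). Two small feet stick out at the sides (its y) by 27 mm, 3 mm high. Origin: centre of its underside; its own -x side is the front, which has the notch; the hinge is along the back
- notch (a point): middle of the pry notch, on the outer face of the box's front wall (box frame [-60, 0, 80.5] mm); axes as the box's. The notch is a gap 36 mm wide (y) and 11 mm high, from its floor (top of the 4 mm thick wall there) at 75 mm above the bench up to the underside of the cover at 86 mm. The blade goes in along the box's +x
- cover (a joint): angle in rad of the cover, a flat bare metal plate 110 (x) x 141 (y) x 4 mm let in flush between the box's walls, with no handle: 0 shut (flush with the box's top), grows as its front edge rises, stop at 2.0. It turns about the box's y axis on a line at box frame x = +56, z = 90 mm. A stiff friction hinge (about 0.25 N m, plus a 0.24 kg cover) keeps the cover where it is left
- cover_lip (a point): middle of the free front edge of the cover, on its underside, 111 mm from the hinge line and 4 mm below it; its axes are the cover's, equal to the box's when shut, just behind the notch
- pry_tool: flat pry tool lying on the bench, 190 mm long, about 0.15 kg: black handle 100 mm long (x), 22 mm wide (y), 24 mm high, and a straight flat steel blade 18 mm wide, 4 mm thick, which sticks out 90 mm in front of the handle at mid height (12 mm above the underside). Origin: underside of the handle, middle of its length; +x points along the blade, z up; tip at x = +140 mm
- blade_tip (a point): middle of the end of the pry tool's blade (pry_tool frame [140, 0, 12] mm)
- tape_measure: yellow and black tape measure standing on the cover, 34 mm wide (x), 80 mm long (y), 68 mm high. Origin: centre of its underside, z up
- wrench_13: bystander: combination spanner lying flat, 192 (x) x 30 x 9 mm, origin at the centre of its underside
- duct_tape: bystander: grey tape roll lying flat beside the box, 114 mm across, 48 mm high, origin at the centre of its underside
- desk_jar: bystander: glass jar with orange cap standing beside the box, 71 mm across, 119 mm high, origin at the centre of its underside
- carpenter_pencil: bystander: flat pencil, 169 (x) x 15 x 8 mm, origin at the centre of its underside
- electrical_tape: bystander: black tape roll lying flat, 68 mm across, 19 mm high, origin at the centre of its underside
- small_tin: bystander: small round tin, 66 mm across, 46 mm high, origin at the centre of its underside
- masking_tape: fixed bystander: tape roll lying flat, 102 mm across, 24 mm high, origin at the centre of its underside
- screwdriver_yellow: fixed bystander: screwdriver, 185 (x) x 24 x 26 mm, origin at the centre of its underside

How it is judged:
By the outcome, as a careful person would: the job done as asked, in the order asked, and still so for the second after the job is handed in, with the robot touching nothing.
It also fails if it takes over 72 s, if anything falls off the work surface, if the arm or the gripper's body presses on something with over 40 N, if the wrist force passes 120 N, or if a joint passes its speed limit or range.

### The arm

A 7-joint arm with a two-finger parallel gripper is mounted at the origin on a cart in front of the work surface, level with it; the furniture and walls round the work are solid. World frame = base frame: x ahead of the robot, y to its left, z up, the work surface at z = 0. Lengths are in mm, angles in degrees, forces in N, time in s.
With the tool pointing down it reaches from about 400 to 900 mm from the base axis. Payload 5.5 kg.
Tool frame: the origin (TCP) lies midway between the tips of the shut fingers; the grasp point (between the pads) lies 19 mm behind it; z points along the fingers, y is the line along which they close (so a half turn about z gives the same grasp; the last joint's range is limited). The gripper opens to 85 mm and grips with 20 to 120 N. Pads are 22 mm wide; open, the fingers measure 114 mm over their backs; the gripper's body (76 mm by 85 mm) begins 54 mm behind the grasp point. The pads swing forward as they close: fully open they stand 13 mm farther back than shut.
Start: joints at [91.513, 28.699, -24.465, 88.831, 12.651, 65.22, -12.049], TCP at [152.519, -631.852, 231.31] pointing down, gripper open.
Joint ranges: [-164.97, 164.97], [-17.58, 116.51], [-87.97, 89.64], [11.32, 138.91], [-80.73, 260.73], [10.89, 115.49], [-147.41, 147.41]. Speed limits (degrees/s): [147.25, 147.25, 180, 180, 180, 180, 180].

### API

Orientations are given as [roll, pitch, yaw] about the fixed x, y, z axes, in that order (R = Rz(yaw) Ry(pitch) Rx(roll)).
In Python, from workcell import * gives the robot as it stands.
- The arm moves only by the tool step_arm, never from a script. Its argument "steps" is a list of rows, each a list of 3 entries, a list of its own where there are three numbers: the closure, from 0 (fully open) to 1 (shut), then the shift along the tool's x, y, z in cm, then the turn about the tool's z in degrees. A call has 1 to 8 rows; each row is the pose to reach, as a shift and turn from the pose commanded when the call began, along the tool's axes at that moment; what a row does not reach only later rows make up. A row lasts 1/8 s, in which the tool goes at most 62.5 mm and 10.7 degrees, less where a joint would pass 70% of its speed; a pose out of reach is approached as far as the arm can. A call with a gripper value outside its range is refused whole. The fingers move at their own pace and stop on an object; "squeeze" is the grip in N (left out, the last holds). Time passes only in rows, so rows that repeat a pose let the fingers close. It gives the time, the measured TCP pose, the force, the opening and the grip force at its end, in the units of the state.
- observe(): the state, without advancing time (a new reading comes with each control period).
- capture(name): name is "scene" or "top" or "wrist"; returns (picture, depth): 480x640x3 uint8, red, green, blue; 480x640 float32, mm along the optical axis (not along the pixel's ray), 0 where there is no reading.
- calibration(name): a dict with "mtx" (3x3 intrinsics, pixels), "extrinsics" (4x4, takes a point from camera to world coordinates). Camera axes: x right, y down, z forward; pixel columns grow to the right and rows downward; lengths in mm; the calibration is good to about 2 mm. The wrist camera is an equidistant fisheye: a pixel r from the principal point sees the ray r / f radians off the axis. A picture is of the moment at which its call begins: read the wrist's pose just before it. calibration takes no time and is no camera call; for the wrist camera it gives the pose at the moment of the call.
- close_job(): hands the job in; it is judged then, once.
The state is a dict: "time_s": time; "joint_positions": joint angles; "dq": joint speeds; "tau": joint torques, N m; "ee_pos": TCP position; "tool_rot": TCP orientation; "contact_force": force on the tool from outside, world axes, zero at the start; "torque": the same for the moment, N m; "grip_width": opening from 0.0 (shut) to 1.0 (fully open); "finger_force": force on a finger pad.
Only numpy, scipy, OpenCV 4.12 (cv2) and the standard library are available. Lean on these libraries where they do the work, as an engineer would, in place of code of your own. Each camera call takes 0.05 s, during which the arm holds its last target. There are 200 camera calls.

## Working session

There is one attempt and no reset: what is moved stays moved. The work goes in short steps, Python scripts to look and compute and a tool call to move; the robot and the scene stay as the last step left them, time stands still between calls to the robot, and variables do not carry over. Pictures are saved under pics/ and viewed, at most 10 in all, crops included, and the job is handed in when it is done.

Besides the shell and the picture viewer there is one more tool, called after "Emit:" as name([rows], argument=value, ...), one row to a line, values as JSON. step_arm: Moves the arm, as the interface text tells. Its arguments: {"type":"object","properties":{"steps":{"type":"array","items":{"type":"array"}},"squeeze":{"type":"number"}},"required":["steps"]}

```bash
mkdir -p pics; ls; python3 - <<'E'
from workcell import *
import cv2, numpy as np
print(observe())
for n in ("scene","top"):
    p,d=capture(n); cv2.imwrite(f"pics/{n}0.png",p[:,:,::-1]); np.save(f"{n}0.npy",d)
    c=calibration(n); print(n,np.round(c["mtx"],1).tolist(),np.round(c["extrinsics"],3).tolist())
E
```

```text
pics
{'time_s': 0.0, 'joint_positions': array([ 91.5109243 ,  28.75486354, -24.45104492,  88.89060802,
        12.65034208,  65.21803992, -12.04966801]), 'dq': array([-0.06556369,  0.00470943, -0.0026321 , -0.02790204, -0.03388934,
       -0.05836788, -0.01684438]), 'tau': array([ 8.25955794e-04, -5.69507325e+01, -5.81637427e+00, -2.80933732e+01,
        1.08371556e-02,  1.16868535e-02, -1.06343964e-05]), 'ee_pos': array([ 152.28334656, -631.21304299,  230.25050509]), 'tool_rot': array([-1.79889592e+02, -3.98236705e-03,  1.35696673e+01]), 'contact_force': array([ 0.28072287,  0.865224  , -0.3066519 ]), 'torque': array([-0.04091699,  0.04619342, -0.01128421]), 'finger_force': 0.0, 'grip_width': 1.000028884950973}
scene [[452.0, 0.0, 322.2], [0.0, 452.0, 244.6], [0.0, 0.0, 1.0]] [[-0.752, -0.326, 0.573, -131.659], [-0.659, 0.4, -0.638, 768.587], [-0.021, -0.857, -0.515, 704.351], [0.0, 0.0, 0.0, 1.0]]
top [[532.5, 0.0, 322.6], [0.0, 532.5, 235.7], [0.0, 0.0, 1.0]] [[-0.025, -0.984, 0.174, 258.159], [-1.0, 0.023, -0.01, 10.824], [0.006, -0.174, -0.985, 1816.797], [0.0, 0.0, 0.0, 1.0]]
```

View pics/top0.png

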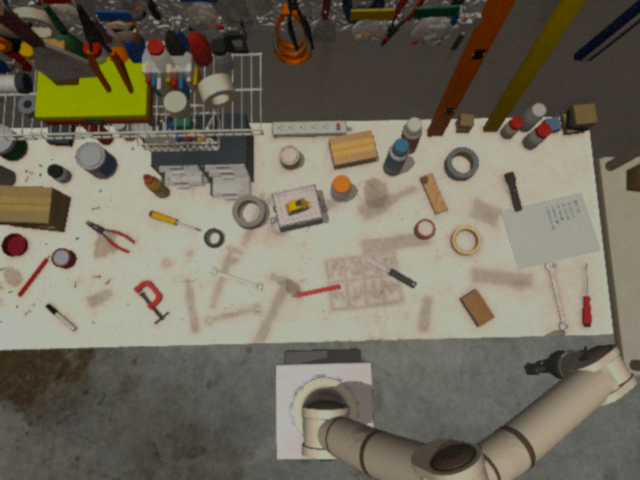

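View pics/scene0.png

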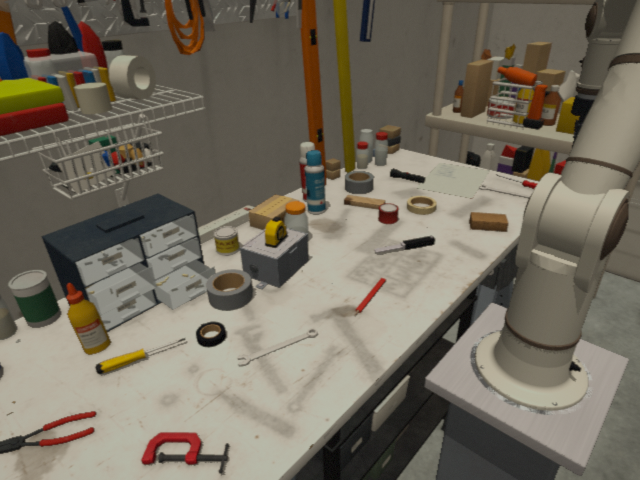

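The top view shows the box at about (300,208) with the yellow tape on it. The pry tool runs from its blade tip near (366,258) to its handle end at (415,284). The jar is at (341,187) and the duct tape at (249,210). The scene view agrees.

```bash
cat > h.py <<'E'
from workcell import *
import cv2, numpy as np
from scipy.spatial.transform import Rotation as R
def ray(c,uv,fish=False):
    K=np.array(c["mtx"]);x=(uv[0]-K[0,2])/K[0,0];y=(uv[1]-K[1,2])/K[1,1]
    if fish:
        r=np.hypot(x,y); s=np.sin(r)/max(r,1e-9); v=np.array([x*s,y*s,np.cos(r)])
    else: v=np.array([x,y,1.])
    E=np.array(c["extrinsics"]); return E[:3,3],E[:3,:3]@v
def onz(c,uv,z,fish=False):
    o,v=ray(c,uv,fish); return o+v*(z-o[2])/v[2]
def bydepth(c,uv,d):
    o,v=ray(c,uv); return o+v*d
def tri(rays):
    A=0;b=0
    for o,v in rays:
        v=v/np.linalg.norm(v);P=np.eye(3)-np.outer(v,v);A=A+P;b=b+P@o
    return np.linalg.solve(A,b)
def proj(c,p,fish=False):
    E=np.linalg.inv(np.array(c["extrinsics"]));q=E[:3,:3]@np.array(p)+E[:3,3];K=np.array(c["mtx"])
    if fish:
        t=np.arctan2(np.hypot(q[0],q[1]),q[2]);h=np.hypot(q[0],q[1]);x,y=q[0]/h*t,q[1]/h*t
    else: x,y=q[:2]/q[2]
    return np.array([K[0,0]*x+K[0,2],K[1,1]*y+K[1,2]])
E
python3 - <<'E'
from h import *
c=calibration("top");d=np.load("top0.npy")
for n,uv,z in [("boxFL",(277,231),90),("boxFR",(327,223),90),("boxBL",(272,194),90),("boxBR",(319,186),90),("tapetop",(297,205),158),("tip",(366,259),14),("hend",(415,285),24),("hmid",(403,275),24),("jar",(341,187),119)]:
    print(n,onz(c,uv,z).round(0),bydepth(c,uv,d[uv[1],uv[0]]).round(0))
w=calibration("wrist");print({k:np.round(v,3).tolist() for k,v in w.items() })
s=observe();print(np.round(R.from_euler('xyz',s["tool_rot"],degrees=True).as_matrix(),3))
im=cv2.imread("pics/top0.png")[165:300,235:435];cv2.imwrite("pics/topc.png",cv2.resize(im,None,fx=4,fy=4,interpolation=cv2.INTER_CUBIC))
E
```

```text
boxFL [583. 143.  90.] [601. 150.  -6.]
boxFR [606. -23.  90.] [624. -25.  -1.]
boxBL [709. 158.  90.] [710. 158.  86.]
boxBR [733.   1.  90.] [758.   0.   1.]
tapetop [653.  73. 158.] [655.  73. 151.]
tip [ 493. -154.   14.] [ 494. -155.    7.]
hend [ 399. -315.   24.] [ 400. -315.   21.]
hmid [ 434. -276.   24.] [ 435. -277.   18.]
jar [720. -71. 119.] [720. -72. 119.]
{'mtx': [[371.648, 0.0, 314.347], [0.0, 371.648, 240.817], [0.0, 0.0, 1.0]], 'extrinsics': [[0.235, -0.933, -0.273, 221.348], [-0.972, -0.226, -0.063, -614.318], [-0.003, 0.28, -0.96, 372.606], [0.0, 0.0, 0.0, 1.0]]}
[[ 0.972  0.235 -0.   ]
 [ 0.235 -0.972  0.002]
 [ 0.    -0.002 -1.   ]]
```

View pics/topc.png

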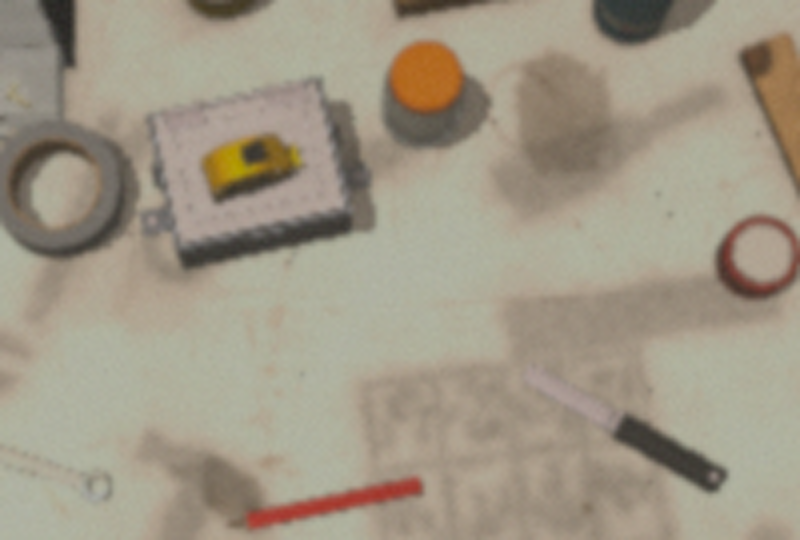

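The enlarged crop shows the box top's corners at about (183,247), (350,215), (150,118) and (320,80), so its yaw is about +12°. The tape's long axis runs from (207,180) to (297,150). The tool runs from its tip at (533,372) to its end at (722,478). I'll move the wrist camera above the area next.

```bash
cat >> h.py <<'E'
def rel(xyz,yaw):
    s=observe();r=R.from_euler('xyz',s["tool_rot"],degrees=True).as_matrix()
    d=r.T@(np.array(xyz)-s["ee_pos"])/10; t=-((yaw-s["tool_rot"][2]+180)%360-180)
    print("shift cm",d.round(2),"turn",round(t,1),"from",s["ee_pos"].round(1),s["tool_rot"].round(2)); return d,t
E
python3 -c "
from h import *
rel((480,-60,330),90)"
```

```text
shift cm [ 45.26 -47.86  -9.88] turn -76.4 from [ 152.3 -631.3  230.3] [-179.9    -0.     13.57]
```

Emit:
step_arm([
  [0,[5,-5.5,-5],-9],
  [0,[10,-10.5,-9.9],-18],
  [0,[15,-16,-9.9],-27],
  [0,[20,-21,-9.9],-36],
  [0,[24,-26,-9.9],-45],
  [0,[28,-30,-9.9],-54],
  [0,[32,-34,-9.9],-63],
  [0,[36,-38,-9.9],-72],
])

```text
time_s: 1.1
ee_pos: [389.3, -216.9, 330.0]
tool_rot: [-180.0, 0.1, 85.8]
contact_force: [0.8, 0.5, -0.3]
grip_width: 1.002
finger_force: 0.0
```

```bash
python3 -c "
from h import *
rel((480,-60,330),90);print(observe()['joint_positions'])"
```

```text
shift cm [16.31  7.91 -0.02] turn -4.2 from [ 389.3 -216.9  330. ] [-1.7999e+02  7.0000e-02  8.5840e+01]
[ 77.77945255   2.67776182 -53.07833761 108.54467718   2.34815461
  69.84488578  19.76341758]
```

```bash
cat >> h.py <<'E'
import pickle
def snap(n):
    c=calibration("wrist");p,d=capture("wrist");cv2.imwrite(f"pics/{n}.png",p[:,:,::-1]);pickle.dump(({k:np.array(v) for k,v in c.items()},d),open(n+".pkl","wb"))
def load(n): return pickle.load(open(n+".pkl","rb"))
E
python3 -c "
from h import *
snap('w1')"
```

Emit:
step_arm([
  [0,[6,3,0],-4.2],
  [0,[11,5,0],-4.2],
  [0,[16.3,7.9,0],-4.2],
  [0,[16.3,7.9,0],-4.2],
  [0,[16.3,7.9,0],-4.2],
])

```text
time_s: 1.78
ee_pos: [479.8, -62.6, 329.5]
tool_rot: [-179.9, -0.0, 89.8]
contact_force: [-0.1, -0.8, 0.0]
grip_width: 0.998
finger_force: 0.0
```

```bash
python3 -c "
from h import *
snap('w2')
a=cv2.imread('pics/w1.png');b=cv2.imread('pics/w2.png')
"
```

```text
(no output)
```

View pics/w2.png

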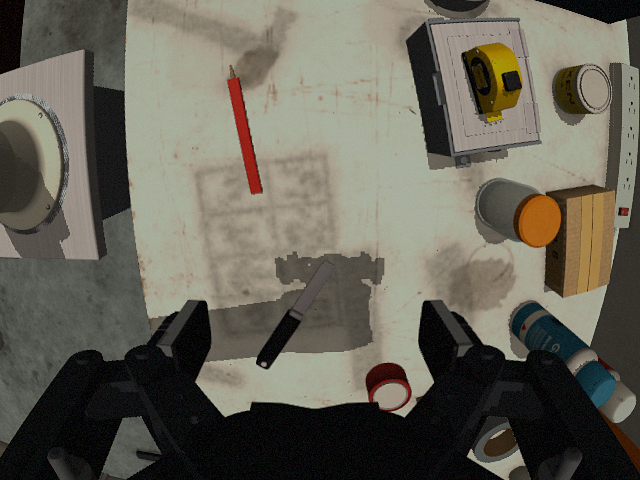

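View pics/w1.png

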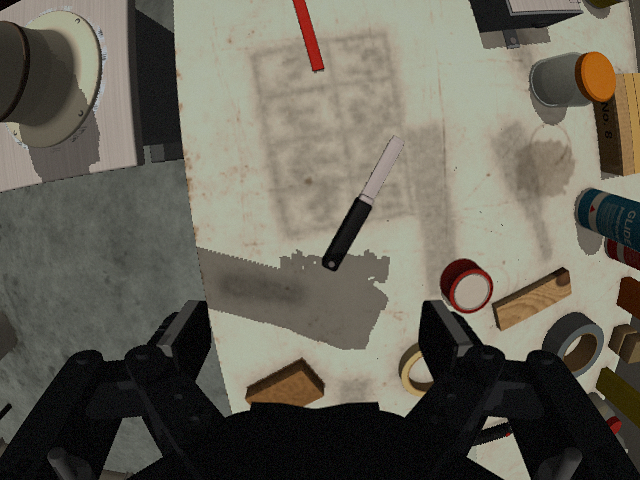

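In w2 the box's top corners are at about (408,40), (430,155), (520,19) and (540,140), and the tape body spans (462-522, 42-123). The pry tool runs from its tip at (329,263), through the handle front at (299,313), to its end at (264,365). In w1 the tip is at (398,137), the handle front at (364,199) and the end at (331,267).

```bash
python3 -c "
from h import *
c1,d1=load('w1');c2,d2=load('w2')
for n,a,b in [('tip',(398,137),(329,263)),('hf',(364,199),(299,313)),('hend',(331,267),(264,365))]:
    print(n,tri([ray(c1,a,1),ray(c2,b,1)]).round(1),onz(c1,a,14,1).round(1),onz(c2,b,14,1).round(1))
for n,b in [('F+y',(408,40)),('F-y',(430,155)),('B+y',(520,19)),('B-y',(540,140))]: print(n,onz(c2,b,90,1).round(1))
rel((640,-20,330),100)"
```

```text
tip [ 497.6 -153.1   16.6] [ 497.6 -152.8   14. ] [ 498.3 -154.4   14. ]
hf [ 454.8 -232.2    2.5] [ 450.9 -228.7   14. ] [ 457.7 -227.7   14. ]
hend [ 403.9 -315.1   16.7] [ 403.9 -316.1   14. ] [ 403.4 -317.    14. ]
F+y [576.7 113.7  90. ]
F-y [601.3  -8.3  90. ]
B+y [713.5 159.5  90. ]
B-y [740.   18.4  90. ]
shift cm [ 4.45 16.02 -0.07] turn -10.3 from [479.6 -63.6 329.5] [-1.7993e+02  2.0000e-02  8.9680e+01]
```

Emit:
step_arm([
  [0,[1.5,5.5,0],-4],
  [0,[3,11,0],-9],
  [0,[4.5,16,0],-10.3],
  [0,[4.5,16,0],-10.3],
  [0,[4.5,16,0],-10.3],
])

```text
time_s: 2.45
ee_pos: [639.7, -19.8, 329.3]
tool_rot: [-179.9, 0.0, 99.9]
contact_force: [-1.1, -0.3, -0.7]
grip_width: 0.996
finger_force: 0.0
```

```bash
python3 -c "
from h import *
snap('w3')
"
```

```text
(no output)
```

View pics/w3.png

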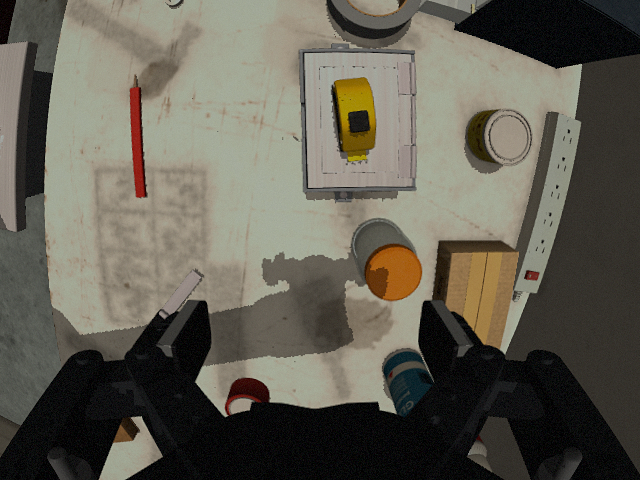

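The box's top corners in w3 are at (302,51), (304,189), (412,51) and (415,189), nearly square in the image. The tape spans (333-376, 78-163), and the depth cloud should give its pose.

```bash
cat >> h.py <<'E'
def cloud(n,step=1):
    c,d=load(n);K=c["mtx"];v,u=np.mgrid[0:480:step,0:640:step];z=d[::step,::step]
    x=(u-K[0,2])/K[0,0];y=(v-K[1,2])/K[1,1];r=np.hypot(x,y)+1e-9
    q=np.stack([x*np.tan(r)/r*z,y*np.tan(r)/r*z,z],-1);ok=(z>0)&(r<1.3)
    E=c["extrinsics"];return q[ok]@E[:3,:3].T+E[:3,3]
E
python3 -c "
from h import *
c1,d1=load('w2');c3,d3=load('w3')
P=[]
for n,a,b in [('F+y',(302,51),(408,40)),('F-y',(304,189),(430,155)),('B+y',(412,51),(520,19)),('B-y',(415,189),(540,140))]:
    p=onz(c3,a,90,1);P.append(p);print(n,p.round(1),'tri',tri([ray(c3,a,1),ray(c1,b,1)]).round(1))
P=np.array(P);print('ctr',P.mean(0).round(1))
x=P[2]+P[3]-P[0]-P[1];y=P[0]+P[2]-P[1]-P[3];print('yaw',np.degrees(np.arctan2(x[1],x[0])),np.degrees(np.arctan2(-y[0],y[1])),np.linalg.norm(x)/2,np.linalg.norm(y)/2)
for n in('w3',):
  C=cloud(n);m=(abs(C[:,0]-655)<70)&(abs(C[:,1]-75)<80);B=C[m]
  print('box top z',np.median(B[(B[:,2]>75)&(B[:,2]<100),2]))
  for lo in (100,130,145):
    T=B[(B[:,2]>lo)&(B[:,2]<190)];print(lo,len(T),T[:,2].max(),np.percentile(T[:,2],95),cv2.minAreaRect(T[:,:2].astype(np.float32)))
"
```

```text
F+y [599.4 135.7  90. ] tri [595.4 143.8  13.1]
F-y [626.   -5.5  90. ] tri [625.1 -13.9  17.9]
B+y [710.1 159.7  90. ] tri [708.5 156.9  98. ]
B-y [741.3  16.1  90. ] tri [741.2  17.2  89.1]
ctr [669.2  76.5  90. ]
yaw 11.41607620205357 11.460157050662222 115.29534700449865 145.27546584241117
box top z 90.08579256647005
100 2760 159.68281634834665 157.57427083432881 ((660.3829956054688, 71.32721710205078), (33.40374755859375, 79.95634460449219), 17.772584915161133)
130 2454 159.68281634834665 157.62302141690535 ((658.16455078125, 78.44764709472656), (33.37830352783203, 63.97336959838867), 16.619577407836914)
145 1642 159.68281634834665 157.89824499791564 ((658.208740234375, 80.7947769165039), (31.97327423095703, 43.19847106933594), 16.476879119873047)
```

```bash
python3 -c "
from h import *
rel((659,74,112),107)"
```

```text
shift cm [ 8.94  3.57 21.77] turn -7.1 from [639.5 -19.9 329.9] [-1.7994e+02  7.0000e-02  9.9930e+01]
```

Emit:
step_arm([
  [0,[4,2,2],-3.5],
  [0,[8.9,3.6,5],-7.1],
  [0,[8.9,3.6,9],-7.1],
  [0,[8.9,3.6,13],-7.1],
  [0,[8.9,3.6,17],-7.1],
  [0,[8.9,3.6,20],-7.1],
  [0,[8.9,3.6,21.8],-7.1],
  [0,[8.9,3.6,21.8],-7.1],
])

```text
time_s: 3.5
ee_pos: [659.6, 74.3, 111.6]
tool_rot: [-179.9, 0.0, 107.1]
contact_force: [0.2, -0.3, -0.7]
grip_width: 0.998
finger_force: 0.0
```

Emit:
step_arm([
  [0.4,[0,0,0],0],
  [0.6,[0,0,0],0],
  [0.8,[0,0,0],0],
  [0.8,[0,0,0],0],
  [0.8,[0,0,0],0],
  [0.8,[0,0,0],0],
  [0.8,[0,0,0],0],
], squeeze=50)

```text
time_s: 4.38
ee_pos: [660.8, 76.2, 113.0]
tool_rot: [179.9, 0.0, 107.2]
contact_force: [-2.0, -0.5, 6.5]
grip_width: 0.358
finger_force: 51.5
```

Emit:
step_arm([
  [0.8,[0,0,-1],0],
  [0.8,[0,0,-4],0],
  [0.8,[0,0,-8],0],
  [0.8,[0,0,-12],0],
  [0.8,[0,0,-13],0],
])

```text
time_s: 5.0
ee_pos: [661.3, 76.7, 244.6]
tool_rot: [179.8, 0.0, 107.2]
contact_force: [-0.7, 0.0, -3.1]
grip_width: 0.354
finger_force: 50.8
```

```bash
python3 -c "
from h import *
rel((600,-180,35),107)"
```

```text
shift cm [-22.71 -13.53  20.92] turn 0.2 from [661.3  76.7 244.6] [1.7978e+02 2.0000e-02 1.0718e+02]
```

Emit:
step_arm([
  [0.8,[-3,-1.8,0],0],
  [0.8,[-7,-4.2,0],0],
  [0.8,[-11.5,-6.8,0],0],
  [0.8,[-16,-9.5,0],0],
  [0.8,[-20,-12,0],0],
  [0.8,[-22.7,-13.5,0],0],
  [0.8,[-22.7,-13.5,4],0],
  [0.8,[-22.7,-13.5,8],0],
])

```text
time_s: 6.0
ee_pos: [597.1, -181.9, 159.5]
tool_rot: [-179.9, -0.0, 107.1]
contact_force: [0.5, -0.3, -3.3]
grip_width: 0.356
finger_force: 50.7
```

Emit:
step_arm([
  [0.8,[0,0,3],0],
  [0.8,[0,0,6],0],
  [0.8,[0,0,9],0],
  [0.8,[0,0,11.5],0],
  [0.8,[0,0,12.5],0],
  [0.8,[0,0,13],0],
  [0.8,[0,0,13],0],
])

```text
time_s: 6.88
ee_pos: [598.8, -180.8, 32.5]
tool_rot: [180.0, 0.0, 107.2]
contact_force: [-0.8, -0.5, -2.1]
grip_width: 0.357
finger_force: 50.6
```

Emit:
step_arm([
  [0.8,[0,0,0.4],0],
  [0.8,[0,0,0.6],0],
  [0.8,[0,0,0.8],0],
  [0.8,[0,0,0.8],0],
])

```text
time_s: 7.38
ee_pos: [598.2, -180.8, 23.9]
tool_rot: [-180.0, -0.0, 107.2]
contact_force: [0.2, 0.6, -3.4]
grip_width: 0.353
finger_force: 50.6
```

Emit:
step_arm([
  [0.8,[0,0,0.1],0],
  [0.8,[0,0,0.1],0],
])

```text
time_s: 7.62
ee_pos: [598.5, -180.8, 23.1]
tool_rot: [180.0, 0.0, 107.2]
contact_force: [-0.4, -0.5, -2.4]
grip_width: 0.355
finger_force: 50.9
```

Emit:
step_arm([
  [0.8,[0,0,0.1],0],
  [0.8,[0,0,0.1],0],
])

```text
time_s: 7.88
ee_pos: [598.5, -180.8, 23.0]
tool_rot: [180.0, 0.0, 107.2]
contact_force: [-2.7, -0.1, 4.6]
grip_width: 0.356
finger_force: 51.8
```

Contact (Fz has turned positive). I'll open gently and rise.

Emit:
step_arm([
  [0.6,[0,0,0],0],
  [0.5,[0,0,0],0],
  [0.3,[0,0,0],0],
  [0.1,[0,0,0],0],
  [0,[0,0,0],0],
  [0,[0,0,0],0],
  [0,[0,0,0],0],
  [0,[0,0,0],0],
])

```text
time_s: 8.88
ee_pos: [598.3, -180.8, 22.0]
tool_rot: [180.0, 0.0, 107.2]
contact_force: [0.5, -0.1, -0.9]
grip_width: 0.997
finger_force: 0.0
```

Emit:
step_arm([
  [0,[0,0,-2],0],
  [0,[0,0,-5],0],
  [0,[0,0,-9],0],
  [0,[0,0,-14],0],
  [0,[0,0,-19],0],
  [0,[0,0,-24],0],
  [0,[0,0,-24],0],
])

```text
time_s: 9.75
ee_pos: [601.1, -180.1, 268.3]
tool_rot: [179.6, 0.3, 107.2]
contact_force: [0.2, 0.2, -0.7]
grip_width: 0.998
finger_force: 0.0
```

```bash
python3 -c "
from h import *
rel((500,60,260),100);snap('w4')
C=cloud('w4');T=C[(np.hypot(C[:,0]-598,C[:,1]+180)<70)&(C[:,2]>12)&(C[:,2]<90)];print(len(T),T[:,2].max(),cv2.minAreaRect(T[:,:2].astype(np.float32)))
"
```

```text
shift cm [25.93 -2.56  0.68] turn 7.2 from [ 601.1 -180.1  268.3] [179.56   0.3  107.21]
2110 69.56985870668899 ((598.7508544921875, -184.63497924804688), (31.711929321289062, 79.89555358886719), 17.147647857666016)
```

Emit:
step_arm([
  [0,[5,-0.5,0.6],4],
  [0,[11,-1,0.6],7],
  [0,[17,-2,0.6],7],
  [0,[22,-2.5,0.6],7],
  [0,[24,-2.5,0.6],7],
  [0,[24,-2.5,0.6],7],
  [0,[24,-2.5,0.6],7],
])

```text
time_s: 10.68
ee_pos: [504.1, 39.2, 255.6]
tool_rot: [-180.0, 0.0, 100.0]
contact_force: [0.1, -0.2, -0.5]
grip_width: 0.997
finger_force: 0.0
```

```bash
python3 -c "
from h import *
print(observe()['ee_pos']);snap('w5')
im=cv2.imread('pics/w5.png')[0:300,300:640];cv2.imwrite('pics/w5c.png',cv2.resize(im,None,fx=2,fy=2,interpolation=cv2.INTER_CUBIC))
C=cloud('w5');B=C[(abs(C[:,0]-669)<100)&(abs(C[:,1]-76)<110)&(C[:,2]>82)&(C[:,2]<98)];print(len(B),np.median(B[:,2]),cv2.minAreaRect(B[:,:2].astype(np.float32)))
C=cloud('w3');B=C[(abs(C[:,0]-669)<100)&(abs(C[:,1]-76)<110)&(C[:,2]>82)&(C[:,2]<98)];print(len(B),np.median(B[:,2]),cv2.minAreaRect(B[:,:2].astype(np.float32)))
"
```

```text
[504.1362792   39.18735458 255.55243464]
17148 90.15730517936933 ((668.9080200195312, 76.05305480957031), (121.30909729003906, 151.0109405517578), 11.474471092224121)
13242 90.10270678521746 ((669.3121948242188, 76.11576080322266), (120.53157806396484, 150.76284790039062), 11.561718940734863)
```

View pics/w5c.png

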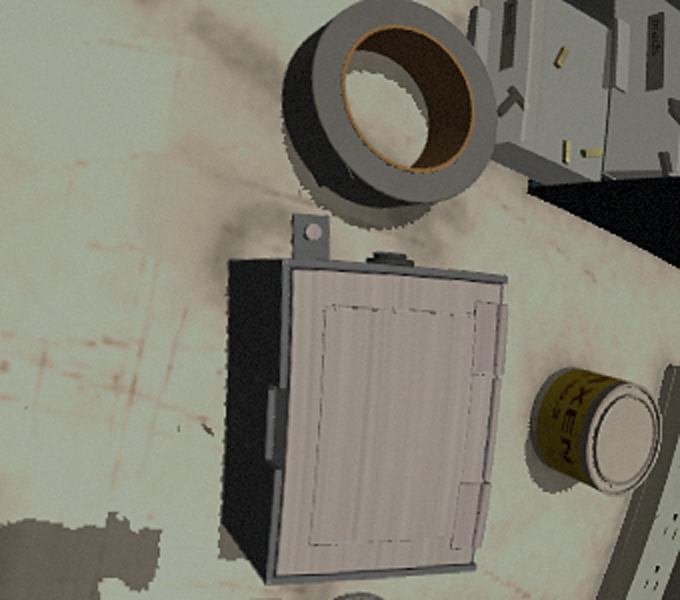

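The crop shows the bare cover shut, the hinge leaves on the right (back) and the notch at the left front around (273,425). The depth fit puts the box at (669,76) with yaw 11.5° and its top at 90 mm. Next is the pry tool.

```bash
python3 -c "
from h import *
rel((438,-257,150),60)"
```

```text
shift cm [-28.01 -11.65  10.56] turn 40.0 from [504.2  39.1 255.6] [-179.97    0.     99.99]
```

Emit:
step_arm([
  [0,[-5,-2,0],8],
  [0,[-10,-4,1],16],
  [0,[-15,-6.3,3],24],
  [0,[-20,-8.3,5],32],
  [0,[-25,-10.4,8],40],
  [0,[-28,-11.6,10.5],40],
  [0,[-28,-11.6,10.5],40],
  [0,[-28,-11.6,10.5],40],
])

```text
time_s: 11.72
ee_pos: [439.0, -255.1, 150.9]
tool_rot: [-180.0, -0.1, 60.1]
contact_force: [0.3, 0.6, -0.4]
grip_width: 0.997
finger_force: 0.0
```

```bash
python3 -c "
from h import *
snap('w6');print(observe()['joint_positions'].round(1))
C=cloud('w6');
near=(np.hypot(C[:,0]-450,C[:,1]+235)<130)
for lo,hi in ((6,45),(17,32),(7,16)):
  B=C[near&(C[:,2]>lo)&(C[:,2]<hi)];print(lo,len(B),np.median(B[:,2]),cv2.minAreaRect(B[:,:2].astype(np.float32)),cv2.boxPoints(cv2.minAreaRect(B[:,:2].astype(np.float32))).round(1).tolist())
rel((438,-257,2),60)"
```

```text
[ 66.4  25.5 -48.2 112.7  23.9  52.1 -23.8]
6 6337 21.22620930414405 ((448.84228515625, -235.05364990234375), (189.89910888671875, 23.260906219482422), 58.64284133911133) [[389.5, -310.1000061035156], [409.3999938964844, -322.20001220703125], [508.20001220703125, -160.0], [488.29998779296875, -147.89999389648438]]
17 3614 23.109840905127328 ((427.15887451171875, -270.61016845703125), (106.60892486572266, 22.27336311340332), 58.611244201660156) [[389.8999938964844, -310.29998779296875], [408.8999938964844, -321.8999938964844], [464.3999938964844, -230.89999389648438], [445.3999938964844, -219.3000030517578]]
7 2705 13.582367897511972 ((452.310791015625, -229.36183166503906), (176.56838989257812, 23.260906219482422), 58.64284133911133) [[396.3999938964844, -298.70001220703125], [416.29998779296875, -310.79998779296875], [508.20001220703125, -160.0], [488.29998779296875, -147.89999389648438]]
shift cm [-0.3  -0.02 14.94] turn 0.2 from [ 439.6 -254.5  151.4] [ 1.7996e+02 -5.0000e-02  6.0190e+01]
```

```bash
python3 -c "
from h import *
rel((436.8,-254.7,3),58.6)"
```

```text
shift cm [-0.16 -0.24 14.84] turn 1.6 from [ 439.6 -254.5  151.4] [ 1.7996e+02 -5.0000e-02  6.0190e+01]
```

Emit:
step_arm([
  [0,[-0.2,-0.2,3],1.5],
  [0,[-0.2,-0.2,6],1.5],
  [0,[-0.2,-0.2,9],1.5],
  [0,[-0.2,-0.2,12],1.5],
  [0,[-0.2,-0.2,13.5],1.5],
  [0,[-0.2,-0.2,14.5],1.5],
  [0,[-0.2,-0.2,14.5],1.5],
])

```text
time_s: 12.65
ee_pos: [436.5, -255.5, 6.1]
tool_rot: [180.0, -0.0, 58.7]
contact_force: [0.6, 0.6, -0.4]
grip_width: 1.0
finger_force: 0.0
```

```bash
python3 -c "
from h import *
rel((436.8,-254.7,3),58.6)"
```

```text
shift cm [ 0.08 -0.01  0.31] turn 0.1 from [ 436.5 -255.5    6.1] [ 1.7999e+02 -1.0000e-02  5.8700e+01]
```

Emit:
step_arm([
  [0.4,[0,0,0.3],0],
  [0.7,[0,0,0.3],0],
  [0.9,[0,0,0.3],0],
  [0.95,[0,0,0.3],0],
  [0.95,[0,0,0.3],0],
  [0.95,[0,0,0.3],0],
  [0.95,[0,0,0.3],0],
  [0.95,[0,0,0.3],0],
], squeeze=100)

```text
time_s: 13.65
ee_pos: [436.5, -256.0, 3.7]
tool_rot: [179.9, 0.0, 58.7]
contact_force: [-1.6, 0.5, 4.9]
grip_width: 0.231
finger_force: 98.5
```

Emit:
step_arm([
  [0.95,[0,0,-0.5],0],
  [0.95,[0,0,-2],0],
  [0.95,[0,0,-5],0],
  [0.95,[0,0,-9],0],
  [0.95,[0,0,-13],0],
  [0.95,[0,0,-17],0],
  [0.95,[0,0,-17],0],
])

```text
time_s: 14.52
ee_pos: [438.2, -256.6, 176.6]
tool_rot: [179.6, 0.1, 58.7]
contact_force: [0.4, 0.4, -2.3]
grip_width: 0.231
finger_force: 98.2
```

```bash
python3 -c "
from h import *
rel((454.5,32.4,130),11.5)"
```

```text
shift cm [ 25.54 -13.66   4.54] turn 47.2 from [ 438.2 -256.6  176.6] [1.7962e+02 6.0000e-02 5.8670e+01]
```

Emit:
step_arm([
  [0.95,[3,-1.5,0],5],
  [0.95,[6.5,-3.5,0],11],
  [0.95,[10.5,-5.6,1],18],
  [0.95,[14.5,-7.7,2],25],
  [0.95,[18.5,-9.9,3],32],
  [0.95,[22,-11.8,4],39],
  [0.95,[25.5,-13.7,4.5],47],
  [0.95,[25.5,-13.7,4.5],47],
])

```text
time_s: 15.52
ee_pos: [450.5, 37.4, 127.3]
tool_rot: [-179.9, 0.1, 12.0]
contact_force: [-0.5, -0.5, -1.2]
grip_width: 0.233
finger_force: 98.3
```

Emit:
step_arm([
  [0.95,[0,0,0],0],
  [0.95,[0,0,0],0],
])

```text
time_s: 15.78
ee_pos: [451.4, 32.0, 127.7]
tool_rot: [180.0, 0.0, 11.6]
contact_force: [0.5, -0.0, -1.5]
grip_width: 0.233
finger_force: 98.3
```

```bash
cat >> h.py <<'E'
def tool_in_tcp(n):
    s=observe();snap(n);C=cloud(n);r=R.from_euler('xyz',s["tool_rot"],degrees=True).as_matrix()
    Q=(C-s["ee_pos"])@r
    for x0,x1 in ((35,55),(55,75),(75,95),(95,113),(113,135)):
        B=Q[(Q[:,0]>x0)&(Q[:,0]<x1)&(abs(Q[:,1])<30)&(Q[:,2]>-35)&(Q[:,2]<15)]
        if len(B): print(x0,len(B),"y",B[:,1].min().round(1),B[:,1].max().round(1),"z",np.median(B[:,2]).round(1),"xmax",B[:,0].max().round(1))
    return s
E
python3 -c "
from h import *
s=tool_in_tcp('w7');print(s['joint_positions'].round(1));rel((454.5,32.4,72),11.5)"
```

```text
35 2708 y -9.9 8.2 z -10.0 xmax 55.0
55 2808 y -9.8 8.3 z -9.9 xmax 74.9
75 2830 y -9.6 8.4 z -10.0 xmax 95.0
95 2413 y -9.7 8.5 z -10.0 xmax 113.0
113 535 y -9.4 7.7 z -9.8 xmax 118.1
[  29.8   20.6  -43.2  121.    19.7   45.5 -104. ]
shift cm [0.3  0.02 5.58] turn 0.1 from [451.5  32.  127.8] [1.7998e+02 3.0000e-02 1.1560e+01]
```

View pics/w7.png

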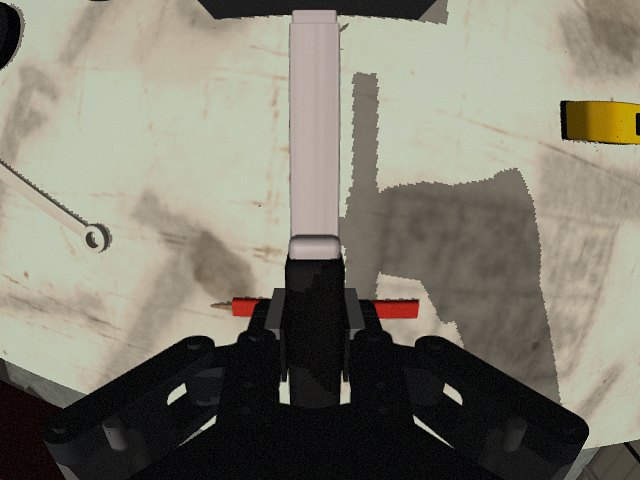

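The picture shows the blade straight ahead of the gripper, x 290-340, tip at (315,12), and level. In the TCP frame its tip is at 118 mm and its top is 10 mm above the TCP. I'll lower to notch height.

Emit:
step_arm([
  [0.95,[0.3,0,2],0],
  [0.95,[0.3,0,4],0],
  [0.95,[0.3,0,5.2],0],
  [0.95,[0.3,0,5.5],0],
  [0.95,[0.3,0,5.5],0],
  [0.95,[0.3,0,5.5],0],
])

```text
time_s: 16.58
ee_pos: [455.2, 34.0, 73.5]
tool_rot: [180.0, -0.1, 11.7]
contact_force: [-0.3, 0.5, -2.6]
grip_width: 0.232
finger_force: 98.3
```

```bash
python3 -c "
from h import *
u=np.array([np.cos(np.radians(11.5)),np.sin(np.radians(11.5)),0])
n=np.array([669.1,76.1,72.5])-60*u
for d in (-40,22): rel(n+(d-118)*u,11.5)"
```

```text
shift cm [0.   0.14 0.1 ] turn 0.2 from [455.2  34.   73.5] [ 1.7998e+02 -7.0000e-02  1.1670e+01]
shift cm [6.2  0.15 0.11] turn 0.2 from [455.2  34.   73.5] [ 1.7998e+02 -7.0000e-02  1.1670e+01]
```

Emit:
step_arm([
  [0.95,[1.5,0.1,0.1],0],
  [0.95,[3,0.1,0.1],0],
  [0.95,[4,0.1,0.1],0],
  [0.95,[4.5,0.1,0.1],0],
  [0.95,[4.8,0.1,0.1],0],
  [0.95,[4.8,0.1,0.1],0],
])

```text
time_s: 17.32
ee_pos: [501.6, 42.8, 71.8]
tool_rot: [-180.0, 0.0, 11.7]
contact_force: [0.3, -0.1, -2.7]
grip_width: 0.232
finger_force: 98.3
```

Emit:
step_arm([
  [0.95,[0.5,0.1,0],0],
  [0.95,[1,0.1,0],0],
  [0.95,[1.4,0.1,0],0],
  [0.95,[1.4,0.1,0],0],
  [0.95,[1.4,0.1,0],0],
])

```text
time_s: 17.95
ee_pos: [515.5, 44.6, 71.9]
tool_rot: [-180.0, 0.0, 11.7]
contact_force: [0.9, 0.7, -2.0]
grip_width: 0.231
finger_force: 98.3
```

```bash
python3 -c "
from h import *
s=tool_in_tcp('w8');print(s['ee_pos'],s['contact_force'])"
```

```text
35 2714 y -9.8 8.2 z -9.9 xmax 55.0
55 2807 y -9.8 8.3 z -9.9 xmax 74.9
75 2825 y -9.7 8.5 z -9.9 xmax 95.0
95 9495 y -30.0 30.0 z -17.4 xmax 113.0
113 2917 y -30.0 30.0 z -18.1 xmax 120.2
[515.54810733  44.59714     71.89042465] [ 0.93449562  0.74179339 -2.0392562 ]
```

Inserted 21 mm without contact. I'll start lifting gently while watching the force.

Emit:
step_arm([
  [0.95,[0,0,-0.3],0],
  [0.95,[0,0,-0.6],0],
  [0.95,[0,0,-0.9],0],
  [0.95,[0,0,-1.2],0],
  [0.95,[0,0,-1.2],0],
], squeeze=115)

```text
time_s: 18.62
ee_pos: [515.4, 44.5, 84.0]
tool_rot: [180.0, 0.0, 11.7]
contact_force: [-0.3, -0.2, -5.4]
grip_width: 0.228
finger_force: 116.3
```

```bash
cat >> h.py <<'E'
def cover(n):
    snap(n);C=cloud(n);a=np.radians(11.5);u=np.array([np.cos(a),np.sin(a)]);v=np.array([-u[1],u[0]])
    q=C[:,:2]-[669.1,76.1];X=q@u;Y=q@v;Z=C[:,2]-90
    m=(abs(Y)>14)&(abs(Y)<65)&(X>-70)&(X<130)&(np.hypot(X-56,Z)<118)&(np.hypot(X-56,Z)>30)&(Z>-6)
    t=np.degrees(np.arctan2(Z[m],56-X[m]));print("cover angle pctl",np.percentile(t,[10,50,90]).round(1),m.sum())
E
python3 -c "
from h import *
s=tool_in_tcp('w9');cover('w9b')"
```

```text
35 2709 y -9.9 8.2 z -9.5 xmax 55.0
55 2793 y -9.8 8.2 z -9.4 xmax 74.9
75 2785 y -9.7 8.2 z -9.3 xmax 95.0
95 7981 y -30.0 30.0 z -12.9 xmax 113.0
113 3498 y -30.0 30.0 z -13.1 xmax 122.3
cover angle pctl [-0.2  4.   4.6] 18043
```

Emit:
step_arm([
  [0.95,[0.06,0,-0.87],0],
  [0.95,[0.2,0,-1.7],0],
  [0.95,[0.42,0,-2.5],0],
  [0.95,[0.7,0,-3.25],0],
  [0.95,[1.05,0,-4.0],0],
  [0.95,[1.5,0,-4.7],0],
  [0.95,[1.95,0,-5.4],0],
  [0.95,[2.5,0,-6.05],0],
])

```text
time_s: 19.73
ee_pos: [540.8, 49.6, 145.1]
tool_rot: [180.0, -0.0, 11.7]
contact_force: [-3.9, -1.2, -5.0]
grip_width: 0.226
finger_force: 116.4
```

```bash
python3 -c "
from h import *
s=tool_in_tcp('w10');cover('w10b');print(s['ee_pos'])"
```

```text
35 2708 y -9.9 8.2 z -9.6 xmax 55.0
55 2793 y -9.8 8.3 z -9.5 xmax 74.9
75 2805 y -9.8 8.3 z -9.4 xmax 95.0
95 5079 y -30.0 29.9 z -20.8 xmax 113.0
113 2577 y -30.0 30.0 z -15.0 xmax 123.4
cover angle pctl [ 0.2 46.4 46.8] 10850
[540.78622147  49.63482987 145.05628343]
```

Emit:
step_arm([
  [0.95,[0.6,0,-0.6],0],
  [0.95,[1.2,0,-1.1],0],
  [0.95,[1.9,0,-1.6],0],
  [0.95,[2.6,0,-2.0],0],
  [0.95,[3.4,0,-2.35],0],
  [0.95,[4.15,0,-2.65],0],
  [0.95,[4.95,0,-2.85],0],
  [0.95,[5.8,0,-3.0],0],
])

```text
time_s: 20.82
ee_pos: [597.6, 61.4, 174.6]
tool_rot: [180.0, -0.0, 11.7]
contact_force: [-2.7, -0.8, -4.0]
grip_width: 0.228
finger_force: 116.5
```

```bash
python3 -c "
from h import *
s=tool_in_tcp('w11');cover('w11b');print(s['ee_pos'],s['contact_force'])"
```

```text
35 2699 y -9.9 8.2 z -9.6 xmax 55.0
55 2791 y -9.9 8.2 z -9.5 xmax 74.9
75 2815 y -9.7 8.5 z -9.5 xmax 95.0
95 2379 y -9.8 8.4 z -9.4 xmax 113.0
113 4109 y -30.0 30.0 z -9.6 xmax 120.2
cover angle pctl [79.7 83.9 84.7] 13116
[597.63867527  61.37559737 174.5587611 ] [-2.69981604 -0.84318348 -3.97053562]
```

Emit:
step_arm([
  [0.95,[0.7,0,0],0],
  [0.95,[1.4,0,0],0],
  [0.95,[2.1,0,0],0],
  [0.95,[2.8,0,0.1],0],
  [0.95,[3.4,0,0.2],0],
  [0.95,[3.9,0,0.3],0],
  [0.95,[3.9,0,0.3],0],
])

```text
time_s: 21.8
ee_pos: [635.9, 69.3, 171.3]
tool_rot: [-180.0, -0.1, 11.7]
contact_force: [0.6, 0.4, -2.3]
grip_width: 0.228
finger_force: 116.8
```

```bash
python3 -c "
from h import *
cover('w12');s=observe();print(s['ee_pos'],s['contact_force'])"
```

```text
cover angle pctl [104.1 107.3 108.2] 22896
[635.94600915  69.18792761 171.46805418] [ 0.24326997 -0.69747079 -2.26967457]
```

Emit:
step_arm([
  [0.95,[-2,0,0],0],
  [0.95,[-5,0,0],0],
  [0.95,[-9,0,0],0],
  [0.95,[-13,0,0],0],
  [0.95,[-16,0,0],0],
  [0.95,[-16,0,0],0],
])

```text
time_s: 22.6
ee_pos: [477.0, 35.8, 171.7]
tool_rot: [179.9, 0.0, 11.6]
contact_force: [1.0, -1.2, -2.6]
grip_width: 0.228
finger_force: 116.8
```

```bash
python3 -c "
from h import *
rel((436.5,-256,40),58.7);cover('w13')"
```

```text
shift cm [-9.84 27.73 13.24] turn -47.1 from [477.   35.8 171.7] [1.7987e+02 2.0000e-02 1.1640e+01]
cover angle pctl [-2.  -0.4  0.2] 1217
```

Emit:
step_arm([
  [0.95,[-1,3,0],-5],
  [0.95,[-2.5,7.5,0],-12],
  [0.95,[-4,12,0],-20],
  [0.95,[-5.6,16.5,0],-28],
  [0.95,[-7.4,21,0],-37],
  [0.95,[-9,25.5,0],-45],
  [0.95,[-9.8,27.7,2],-47],
  [0.95,[-9.8,27.7,5],-47],
])

```text
time_s: 23.65
ee_pos: [440.3, -258.7, 121.7]
tool_rot: [179.7, 0.0, 58.4]
contact_force: [-0.5, 0.4, -1.3]
grip_width: 0.226
finger_force: 116.8
```

Emit:
step_arm([
  [0.95,[0,0,3],0],
  [0.95,[0,0,6],0],
  [0.95,[0,0,8],0],
  [0.95,[0,0,9.5],0],
  [0.95,[0,0,10.2],0],
  [0.95,[0,0,10.2],0],
  [0.95,[0,0,10.2],0],
])

```text
time_s: 24.52
ee_pos: [439.3, -254.5, 20.2]
tool_rot: [179.9, 0.0, 58.7]
contact_force: [-0.3, -0.2, -0.3]
grip_width: 0.229
finger_force: 116.8
```

Now at about 16 mm above the bench; I'll go down in small steps.

Emit:
step_arm([
  [0.95,[0,0,0.6],0],
  [0.95,[0,0,1.1],0],
  [0.95,[0,0,1.4],0],
  [0.95,[0,0,1.5],0],
  [0.95,[0,0,1.5],0],
], squeeze=40)

```text
time_s: 25.15
ee_pos: [438.6, -254.2, 4.4]
tool_rot: [-180.0, -0.0, 58.7]
contact_force: [-0.3, 0.2, -2.0]
grip_width: 0.234
finger_force: 116.8
```

Emit:
step_arm([
  [0.95,[0,0,0.1],0],
  [0.95,[0,0,0.1],0],
])

```text
time_s: 25.4
ee_pos: [438.8, -254.3, 3.8]
tool_rot: [180.0, 0.0, 58.7]
contact_force: [-0.7, 0.3, 1.2]
grip_width: 0.223
finger_force: 117.4
```

Touching down. I'll release, then rise.

Emit:
step_arm([
  [0.95,[0,0,0.05],0],
  [0.7,[0,0,0.05],0],
  [0.6,[0,0,0],0],
  [0.4,[0,0,0],0],
  [0.2,[0,0,0],0],
  [0,[0,0,0],0],
  [0,[0,0,0],0],
  [0,[0,0,0],0],
])

```text
time_s: 26.4
ee_pos: [438.6, -254.2, 3.5]
tool_rot: [180.0, 0.0, 58.7]
contact_force: [0.0, 0.0, 0.5]
grip_width: 1.002
finger_force: 0.0
```

Emit:
step_arm([
  [0,[0,0,-1],0],
  [0,[0,0,-4],0],
  [0,[0,0,-9],0],
  [0,[0,0,-14],0],
  [0,[0,0,-19],0],
  [0,[0,0,-24],0],
  [0,[0,0,-24],0],
  [0,[0,0,-24],0],
])

```text
time_s: 27.4
ee_pos: [438.1, -254.2, 243.5]
tool_rot: [180.0, 0.0, 58.7]
contact_force: [-1.1, 0.6, -0.7]
grip_width: 0.996
finger_force: 0.0
```

```bash
python3 -c "
from h import *
snap('w14');C=cloud('w14');m=(np.hypot(C[:,0]-450,C[:,1]+235)<130)&(C[:,2]>6)&(C[:,2]<45);print(observe()['contact_force'],np.percentile(C[m,2],[5,50,95]),cv2.minAreaRect(C[m,:2].astype(np.float32)))
p,d=capture('scene');cv2.imwrite('pics/s2.png',cv2.resize(p[100:400,150:500,::-1],None,fx=2,fy=2))"
```

```text
[ 0.37378551 -0.45594127 -0.47623653] [12.56429793 21.3028958  24.3620757 ] ((450.69439697265625, -233.1744384765625), (189.67076110839844, 22.810588836669922), 59.06574249267578)
```

View pics/s2.png

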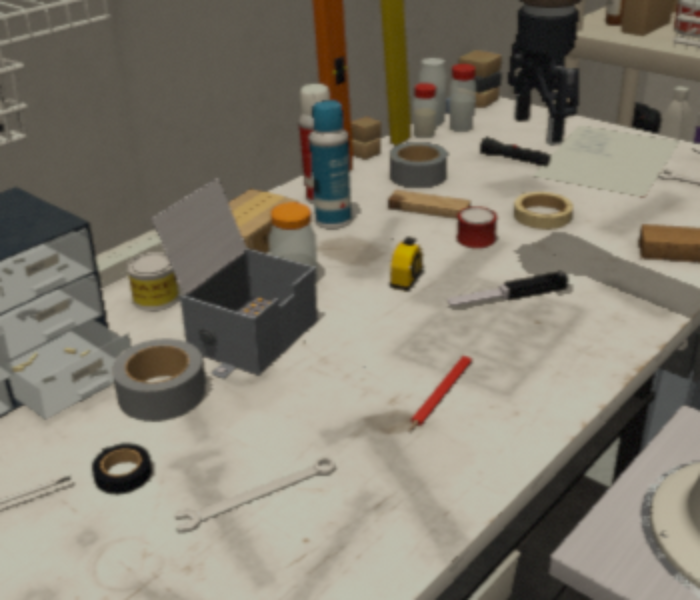

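The scene view shows the cover leaning back past upright at about (205,235). The tape stands upright at (406,262), the tool lies flat at (510,290), and the other things are unmoved. The gripper is clear of everything.

```bash
python3 -c "
from workcell import *
print(close_job())"
```

```text
the job is handed in; nothing more can be done
None
```

The job is handed in: the tape measure stands upright on the bench, the blade swung the cover back to about 110° (past upright), and the pry tool lies flat near its starting spot, in about 27 s; I was not shown a verdict.

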